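# Heavy end of a closed sample boat against the stop

### The job

The charge in the long lidded sample boat has slid to one end, and nothing outside shows which. Lift that boat clear of the worktop by the square knob on its lid, see which end dips, and set it down in the rocking rest with the heavy end at the tall stop plate, lying flat between the rails, so that the rest tips down towards the plate; do not drop it.

Things in the scene. Friction and masses are not known exactly. Their poses are not given: they have to be found in the camera images.
- boat_mid (a point): centre of the long lidded sample boat, half-way up its body, 15 mm above the worktop: a closed plain metal box 180 long (x axis), 38 wide, 30 mm high, 0.4 kg, alike at both ends. Either end (+x or -x) may be the heavy one. A black knob on a thin swivel stands on the middle of its lid. A like boat only 100 mm long, across the rest from it, is not wanted
- boat_knob (a joint): knob on the long boat: 24 x 24 mm in plan, sides along the boat's x and y, 28 mm high, centre 51 mm above boat_mid. It swivels about the boat's y axis on a pin 25 mm above boat_mid: 0 upright on the standing boat (weak spring), limits -0.2 and 0.2 rad. The boat hangs from it at a limit: positive = +x end dipped and heavy, negative = -x end
- rest_mid (a point): middle of the trough floor of the steel rocking rest, 40 mm above the worktop. The x axis runs along the trough to the tall stop plate. Inside 204 long, 66 mm wide; rails on both sides and across the -x end rise 13 mm above the floor, the stop plate at the +x end 48 mm; walls 4 mm thick. Only the trough rocks, the base is fixed to the worktop
- rocker (a joint): rocking of the trough about the rest's y axis, on a pin 10 mm below rest_mid: 0 level (a weak spring holds it so when empty), positive = stop-plate end down, limits -0.12 and 0.12 rad. The boat's heavy end tips it to the limit

How it is judged (in metres and radians):
On the way:
1. the long boat hangs clear of the worktop, one end dipped: its centre more than 80 mm above the worktop, tilted more than 0.1 rad (height (world z) of boat_mid above 0.08 m and angle between boat_mid's own z axis and vertical above 0.1 rad), for 0.2 s.
At the end, for the whole second after the job is handed in: the long boat lies still in the trough, lid up (within 0.25 rad), its centre within 25 mm of the trough's middle from above and 8 to 22 mm above its floor, its length within 0.2 rad of the trough's, and the trough is tipped down towards the stop plate by more than 0.07 rad (value of joint rocker above 0.07 rad and horizontal distance between boat_mid and rest_mid below 0.025 m and z of boat_mid in the frame of rest_mid between 0.008 and 0.022 m and angle between boat_mid's own z axis and vertical below 0.25 rad and angle between the x axis of boat_mid and the x axis of rest_mid, either way round below 0.2 rad and linear speed of boat below 0.03 m/s); the robot touches nothing.
It fails at once if the long boat is dropped or thrown: faster than 0.7 m/s with no finger on it (linear speed of boat above 0.7 m/s and contact force between the fingers and boat below 0.2 N).
It also fails if it takes over 45 s, if anything falls off the work surface, if the arm or the gripper's body presses on something with over 40 N, if the wrist force passes 120 N, or if a joint passes its speed limit or range.

### The arm

A 6-joint arm with a two-finger parallel gripper is mounted at the origin on a cart in front of the work surface, level with it; the furniture and walls round the work are solid. World frame = base frame: x ahead of the robot, y to its left, z up, the work surface at z = 0. Lengths are in m, angles in degrees, forces in N, time in s.
With the tool pointing down it reaches from about 0.3 to 0.75 m from the base axis. Payload 8.5 kg.
Tool frame: the origin (TCP) lies midway between the tips of the shut fingers; the grasp point (between the pads) lies env.tcp_to_grasp behind it (env.tcp_to_grasp is the distance from the TCP to the grasp point, in m); z points along the fingers, y is the line along which they close (so a half turn about z gives the same grasp; the last joint's range is limited). The gripper opens to 85 mm and grips with 20 to 120 N. Pads are 22 mm wide; open, the fingers measure 114 mm over their backs; the gripper's body (76 mm by 85 mm) begins 54 mm behind the grasp point. The pads swing forward as they close: fully open they stand 13 mm farther back than shut.
Start: joints at [-12.336, 21.807, 74.336, -0, 83.858, -12.336], TCP at [0.55, 0, 0.231] pointing down, gripper open.
Joint ranges: [-178.18, 178.18], [-50.72, 133.34], [12.68, 142.11], [-81.47, 261.47], [9.98, 163.14], [-165.26, 165.26]. Speed limits (degrees/s): [136.94, 136.94, 180, 180, 180, 180].

### API

Orientations are given as a 3x3 rotation matrix whose columns are the frame's x, y, z axes.
In Python, from rig import observe, optics, job, env gives the robot as it stands. The module is installed in compiled form; this text tells all that it offers.
- The arm moves only by the shell command python3 -m jog 'ROWS' [FORCE]. ROWS is JSON, a list of rows, each a list of 7 numbers: the turn, a rotation vector about the tool's x, y, z in rad, then the shift along the tool's x, y, z in m, then the opening in per cent of the stroke, from 0 (shut) to 100 (fully open). A call has 1 to 10 rows; each row shifts and turns the commanded pose from where the row before left it, along the tool's axes as they then stand; what a row does not reach is not made up. A row lasts 1/8 s, in which the tool goes at most 62.5 mm and 10.7 degrees, less where a joint would pass 70% of its speed; a pose out of reach is approached as far as the arm can. A call is refused whole if a number of a shift passes 0.0625 or a number of a turn 0.188, either way. A call with a gripper value outside its range is refused whole. The fingers move at their own pace and stop on an object; FORCE is the grip in N (left out, the last holds). Time passes only in rows, so rows that do not move let the fingers close. It gives the time, the measured TCP pose, the force, the opening and the grip force at its end, in the units of the state.
- observe(): the state, without advancing time (a new reading comes with each control period).
- optics.get_image(name): name is "scene" or "side" or "wrist"; returns a dict with "pixels" (420x560x3 uint8, red, green, blue), "mtx" (3x3 intrinsics, pixels), "dist_coeffs" ([k1, k2, p1, p2, k3] as OpenCV has them; the pictures are not rectified), "rvec" (rotation vector, rad) and "tvec" (3), from world to camera coordinates, as OpenCV has them. Camera axes: x right, y down, z forward; pixel columns grow to the right and rows downward; lengths in m; the calibration is good to about 2 mm. A picture is of the moment at which its call begins. There is no depth.
- job.close_job(): hands the job in; it is judged then, once.
The state is a dict: "time_s": time; "q": joint angles; "qvel": joint speeds; "joint_efforts": joint torques, N m; "position": TCP position; "tool_rot": TCP orientation; "ft_force": force on the tool from outside, world axes, zero at the start; "wrist_torque": the same for the moment, N m; "grip_width": finger opening in m; "gripper_force": force on a finger pad.
Only numpy, scipy, OpenCV 4.12 (cv2) and the standard library are available. Lean on these libraries where they do the work, as an engineer would, in place of code of your own. Each camera call takes 0.05 s, during which the arm holds its last target. There are 200 camera calls.

## Working session

There is one attempt and no reset: what is moved stays moved. The work goes in short steps, Python scripts to look and compute and a shell command to move; the robot and the scene stay as the last step left them, time stands still between calls to the robot, and variables do not carry over. Pictures are saved under pics/ and viewed, at most 10 in all, crops included, and the job is handed in when it is done.

```bash
mkdir -p pics; cat > h.py <<'E'
import cv2,numpy as np
from rig import observe,optics,job,env
def grab(n,f=None):
    d=optics.get_image(n)
    if f: cv2.imwrite('pics/'+f,d['pixels'][:,:,::-1])
    return d
def ray(d,uv):
    u=cv2.undistortPoints(np.array(uv,float).reshape(-1,1,2),np.array(d['mtx']),np.array(d['dist_coeffs'])).reshape(-1,2)
    R=cv2.Rodrigues(np.array(d['rvec'],float))[0];t=np.array(d['tvec'],float).ravel()
    c=-R.T@t; return c,(np.c_[u,np.ones(len(u))]@R)
def onz(d,uv,z):
    c,r=ray(d,uv); return c+r*((z-c[2])/r[:,2])[:,None]
E
python3 - <<'E'
from h import *
a=grab('scene');b=grab('wrist');
im=np.hstack([a['pixels'],b['pixels']])[:,:,::-1]
import pickle;pickle.dump((a,b),open('d0.pkl','wb'))
cv2.imwrite('pics/s0.png',a['pixels'][:,:,::-1]);cv2.imwrite('pics/w0.png',b['pixels'][:,:,::-1])
s=observe();print(s['position'],s['tool_rot'],s['grip_width'],env.tcp_to_grasp,s['time_s'])
E
```

```text
[5.49737870e-01 5.82681719e-05 2.30772212e-01] [[ 9.17302470e-06  9.99999160e-01 -1.29616767e-03]
 [ 9.99999952e-01 -8.77301923e-06  3.08611626e-04]
 [ 3.08599995e-04 -1.29617044e-03 -9.99999112e-01]] 0.08539291060790338 0.0187 0.1
```

View pics/s0.png

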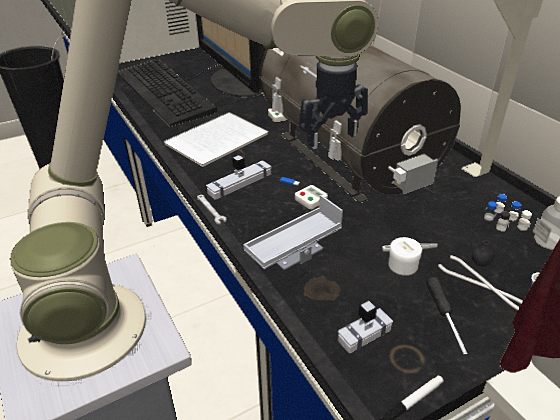

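View pics/w0.png

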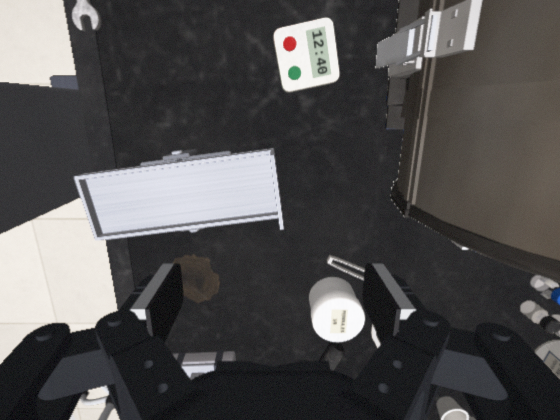

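The scene picture shows the long boat at about (238,178) with its knob at (238,160), and the short one at (365,328). The rest is at (293,238), with its stop plate at the far right end. The wrist view shows the trough corners at (76,177), (97,239), (273,150) and (282,228).

```bash
python3 - <<'E'
from h import *
import pickle
a,b=pickle.load(open('d0.pkl','rb'))
cv2.imwrite('pics/c0.png',cv2.resize(a['pixels'][140:275,190:355,::-1],None,fx=4.4,fy=4.4,interpolation=cv2.INTER_CUBIC))
L=onz(b,[(76,177),(97,239)],.053);P=onz(b,[(272,150),(283,229)],.088)
print(L,P,np.linalg.norm(L[0]-L[1]),np.linalg.norm(P[0]-P[1]),np.linalg.norm((L.mean(0)-P.mean(0))[:2]))
print('boat',onz(a,[(238,158)],.08),onz(a,[(208,187),(270,165)],.03))
print(onz(a,[(246,245),(335,205)],.053))
E
```

```text
[[ 0.3461281   0.00856032  0.053     ]
 [ 0.35608198 -0.06134118  0.053     ]] [[ 0.55014466  0.04093455  0.088     ]
 [ 0.56083815 -0.03544953  0.088     ]] 0.07060665348907633 0.07712897583373424 0.20645221014110737
boat [[0.46354423 0.28172404 0.08      ]] [[0.37207892 0.27086945 0.03      ]
 [0.55356759 0.28143846 0.03      ]]
[[0.34546337 0.00291836 0.053     ]
 [0.58490471 0.02411301 0.053     ]]
```

View pics/c0.png

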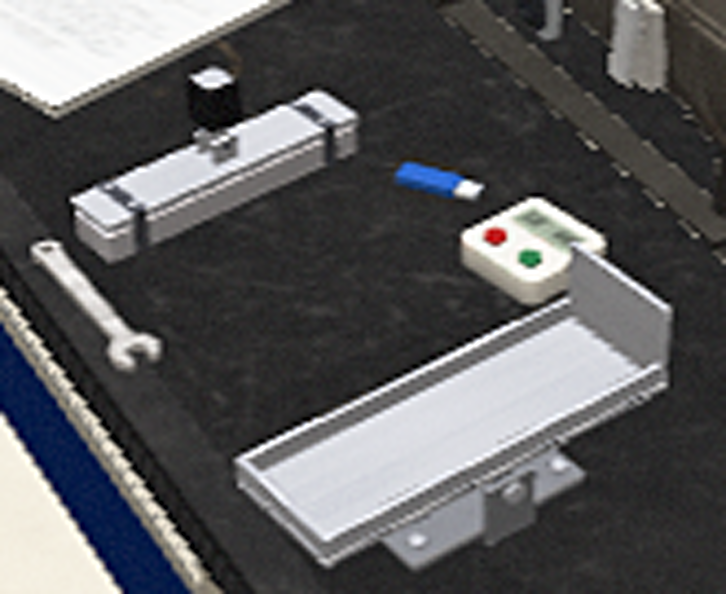

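```bash
python3 - <<'E'
from h import *
import pickle
a,b=pickle.load(open('d0.pkl','rb'))
px=np.array([(73,200),(107,228),(357,120),(320,92)])/4.4+[190,140]
p=onz(a,px,.03);print(p[:,:2],p.mean(0))
for i,j in((0,3),(1,2)):
    d=p[j]-p[i];print(np.hypot(*d[:2]),np.degrees(np.arctan2(d[1],d[0])))
k=np.array([(192,78),(212,68),(237,82),(215,92)])/4.4+[190,140];print(onz(a,k,.08).mean(0))
E
python3 -m jog '[[0,0,0,0.047,-0.015,0,100],[0,0,0,0.047,-0.015,0,100],[0,0,0,0.047,-0.015,0,100],[0,0,0,0.047,-0.015,0,100],[0,0,0,0.047,-0.015,0,100],[0,0,0,0.047,-0.015,0,100],[0,0,0,0,0,0,100],[0,0,0,0,0,0,100]]'
python3 -c "
from h import *
import pickle;pickle.dump(grab('wrist','w1.png'),open('d1.pkl','wb'))"
```

```text
[[0.37172019 0.27886788]
 [0.37726288 0.24393812]
 [0.55088667 0.27026496]
 [0.54643597 0.30898653]] [0.46157643 0.27551437 0.03      ]
0.17729279707443266 9.780889192902169
0.17560844242462115 8.622166027242214
[0.46456161 0.28018852 0.08      ]
time_s: 1.1
position: [0.46, 0.2816, 0.231]
tool_rot: [[-0.0, 1.0, -0.001], [1.0, 0.0, -0.001], [-0.001, -0.001, -1.0]]
ft_force: [0.6, -0.1, 0.7]
grip_width: 0.0853
gripper_force: 0.0
```

View pics/w1.png

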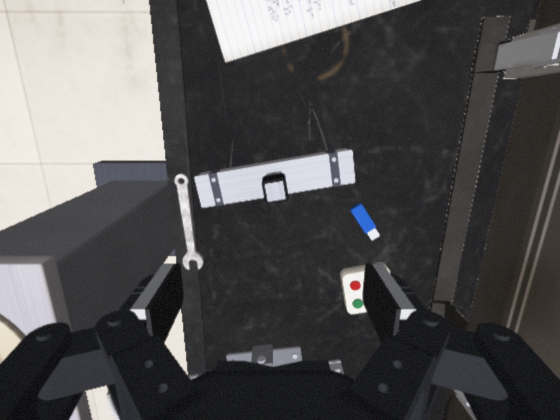

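The wrist view shows the boat's lid corners at (195,176), (201,207), (355,183) and (352,150). The grey top of the knob is centred near (275,191).

```bash
python3 - <<'E'
from h import *
import pickle
b=pickle.load(open('d1.pkl','rb'))
p=onz(b,[(195,176),(201,207),(355,183),(352,150)],.03);print(p,p.mean(0))
for i,j in((0,3),(1,2)):
    d=p[j]-p[i];print(np.hypot(*d[:2]),np.degrees(np.arctan2(d[1],d[0])))
print(onz(b,[(275,191)],.08))
E
```

```text
[[0.3745204  0.28623077 0.03      ]
 [0.37870091 0.24996409 0.03      ]
 [0.55353583 0.27832616 0.03      ]
 [0.54732707 0.31503864 0.03      ]] [0.46352105 0.28238992 0.03      ]
0.17519143956041314 9.464500317746431
0.17712045690921707 9.21436617449005
[[0.46343565 0.28208225 0.08      ]]
```

```bash
python3 -m jog '[[0,0,-0.081,0,0.0035,0.03,100],[0,0,-0.081,0,0,0.04,100],[0,0,0,0,0,0.04,100],[0,0,0,0,0,0.04,80],[0,0,0,0,0,0.02,60],[0,0,0,0,0,0.0145,60],[0,0,0,0,0,0,60],[0,0,0,0,0,0,60]]' 60
python3 -m jog '[[0,0,0,0,0,0,0],[0,0,0,0,0,0,0],[0,0,0,0,0,0,0],[0,0,0,0,0,0,0],[0,0,0,0,0,0,0],[0,0,0,0,0,0,0]]' 60
```

```text
time_s: 2.15
position: [0.4641, 0.2819, 0.0477]
tool_rot: [[-0.161, 0.987, 0.001], [0.987, 0.161, 0.0], [0.0, 0.002, -1.0]]
ft_force: [0.5, -0.4, -0.1]
grip_width: 0.051
gripper_force: 0.0
time_s: 2.9
position: [0.4636, 0.2821, 0.0474]
tool_rot: [[-0.162, 0.987, 0.001], [0.987, 0.162, 0.0], [0.0, 0.001, -1.0]]
ft_force: [-1.6, -1.0, 6.7]
grip_width: 0.0231
gripper_force: 59.9
```

```bash
python3 -m jog '[[0,0,0,0,0,-0.01,0],[0,0,0,0,0,-0.015,0],[0,0,0,0,0,-0.02,0],[0,0,0,0,0,-0.025,0],[0,0,0,0,0,-0.025,0],[0,0,0,0,0,-0.02,0],[0,0,0,0,0,-0.015,0],[0,0,0,0,0,0,0],[0,0,0,0,0,0,0],[0,0,0,0,0,0,0]]'
python3 - <<'E'
from h import *
a=grab('scene')['pixels'];b=grab('side')['pixels']
cv2.imwrite('pics/l1.png',np.vstack([cv2.resize(a[80:220,180:380],(800,560))[:300],cv2.resize(b,(400,300)).repeat(2,1)[:, :800]])[:,:,::-1])
cv2.imwrite('pics/l1.png',np.hstack([cv2.resize(a[60:240,160:340],(400,400)),cv2.resize(b,(400,300),interpolation=cv2.INTER_AREA) if 0 else cv2.copyMakeBorder(cv2.resize(b,(400,300)),0,100,0,0,0)])[:,:,::-1])
E
```

```text
time_s: 4.15
position: [0.4632, 0.2819, 0.1762]
tool_rot: [[-0.161, 0.987, -0.001], [0.987, 0.161, -0.0], [-0.0, -0.001, -1.0]]
ft_force: [0.8, -0.2, -3.2]
grip_width: 0.0231
gripper_force: 59.6
```

View pics/l1.png

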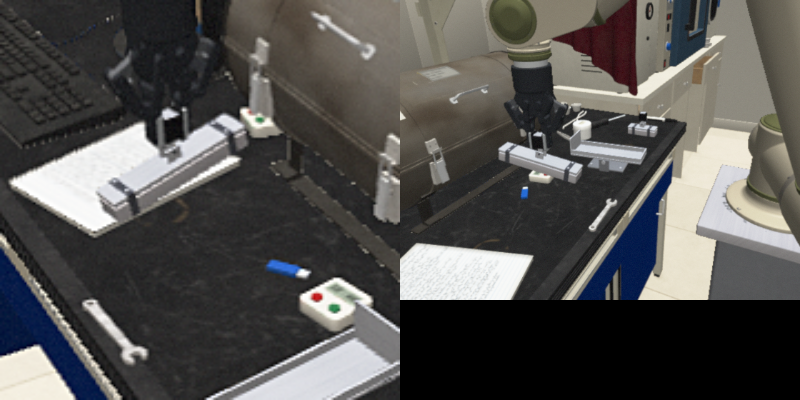

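Both views agree. In the side view the boat runs from (500,148) down to (580,170), and in the scene view its left end is low. So the end nearer the robot is the heavy one, and the boat needs a half turn. The J6 range allows it with positive tool z.

```bash
python3 -m jog '[[0,0,0.08,0,0,-0.01,0],[0,0,0.158,0,0,-0.01,0],[0,0,0.158,0,0,-0.01,0],[0,0,0.158,0,0,0,0],[0,0,0.158,0,0,0,0],[0,0,0.158,0,0,0,0],[0,0,0.158,0,0,0,0],[0,0,0.158,0,0,0,0],[0,0,0.158,0,0,0,0],[0,0,0.158,0,0,0,0]]' >/dev/null
python3 -m jog '[[0,0,0.158,0,0,0,0],[0,0,0.158,0,0,0,0],[0,0,0.158,0,0,0,0],[0,0,0.158,0,0,0,0],[0,0,0.158,0,0,0,0],[0,0,0.158,0,0,0,0],[0,0,0.158,0,0,0,0],[0,0,0.158,0,0,0,0],[0,0,0.158,0,0,0,0],[0,0,0.158,0,0,0,0]]' >/dev/null
python3 -m jog '[[0,0,0.08,0,0,0,0],[0,0,0,0,0,0,0],[0,0,0,0,0,0,0]]'
python3 - <<'E'
from h import *
s=observe();R=np.array(s['tool_rot']);print(s['q'])
print('tool y yaw',np.degrees(np.arctan2(R[1,1],R[0,1])), R.T@(np.array([.453,-.012,.2])-s['position']))
E
```

```text
time_s: 7.12
position: [0.4769, 0.1756, 0.1966]
tool_rot: [[0.291, -0.957, -0.011], [-0.951, -0.29, 0.106], [-0.105, -0.02, -0.994]]
ft_force: [-1.3, 0.4, -4.8]
grip_width: 0.0233
gripper_force: 59.7
[  3.65439864  18.83502758  85.33733372   6.28950538  76.17838897
 165.20604648]
tool y yaw -163.13403122212512 [ 0.17118888  0.07720421 -0.02292372]
```

The turn reached J6's range end, because J1 is still swung out, and the tool leaned slightly. Moving towards the rest frees it.

```bash
python3 -m jog '[[0,0,0,0.03,0.01,-0.01,0],[0,0,0,0.04,0.015,-0.01,0],[0,0,0,0.04,0.015,-0.01,0],[0,0,0,0.02,0.01,-0.01,0],[0,0,0,0,0,0,0]]'
cat > g.py <<'E'
from h import *
from scipy.spatial.transform import Rotation as Ro
import sys
def goal(x,y,z,yaw):
    s=observe();R=np.array(s['tool_rot']);a=np.radians(yaw);ty=np.array([np.cos(a),np.sin(a),0]);tz=np.array([0,0,-1.])
    T=np.c_[np.cross(ty,tz),ty,tz]
    print('q',np.round(s['q'],1),'pos',np.round(s['position'],4),'turn',np.round(Ro.from_matrix(R.T@T).as_rotvec(),3),'shift(tool now)',np.round(R.T@(np.array([x,y,z])-s['position']),4),'in goal axes',np.round(T.T@(np.array([x,y,z])-s['position']),4))
goal(*map(float,sys.argv[1:]))
E
python3 g.py .453 -.012 .2 -171.9
```

```text
time_s: 7.75
position: [0.4675, 0.0324, 0.2223]
tool_rot: [[0.289, -0.957, -0.01], [-0.952, -0.289, 0.105], [-0.104, -0.021, -0.994]]
ft_force: [-0.6, 0.3, -3.8]
grip_width: 0.0232
gripper_force: 59.8
q [-13.8  14.3  87.4   5.8  80.3 148.2] pos [0.4675 0.0324 0.2223] turn [-0.013  0.105  0.152] shift(tool now) [0.0404 0.0272 0.0177] in goal axes [0.0419 0.0206 0.0223]
```

```bash
python3 -m jog '[[-0.007,0.053,0.076,0,0,0,0],[-0.006,0.052,0.076,0,0,0,0],[0,0,0,0,0,0,0],[0,0,0,0,0,0,0]]'
python3 - <<'E'
from h import *
import pickle
a,b=pickle.load(open('d0.pkl','rb'))
c=lambda p:np.array(p)/4.4+[190,140]
L=onz(a,c([(237,462),(328,565)]),.053);P=onz(a,c([(572,245),(670,305)]),.088)
for L,P in((L,P),(onz(b,[(76,177),(97,239)],.053),onz(b,[(272,150),(283,229)],.088))):
    l,p=L.mean(0),P.mean(0);d=p-l;print(l,p,np.hypot(*d[:2]),np.degrees(np.arctan2(d[1],d[0])),(l+p)/2)
    for q in(L,P): e=q[0]-q[1];print(np.hypot(*e[:2]),np.degrees(np.arctan2(-e[0],e[1])))
E
python3 g.py .458 -.011 .2 -171.9
```

```text
time_s: 8.25
position: [0.4672, 0.0336, 0.2217]
tool_rot: [[0.145, -0.989, -0.001], [-0.989, -0.145, 0.002], [-0.002, 0.001, -1.0]]
ft_force: [-0.6, 0.3, -4.0]
grip_width: 0.0229
gripper_force: 59.8
[ 0.3437466  -0.03694427  0.053     ] [ 0.5550515  -0.00101733  0.088     ] 0.21433735696751863 9.649391085209594 [ 0.44939905 -0.0189808   0.0705    ]
0.08438185284214984 2.9255229770390776
0.06840412367098422 12.11110194943947
[ 0.35110504 -0.02639043  0.053     ] [0.55549141 0.00274251 0.088     ] 0.20645221014110737 8.112213124425292 [ 0.45329822 -0.01182396  0.0705    ]
0.07060665348907634 8.104351905749843
0.07712897583373424 7.96940370249332
q [-1.050e+01  1.410e+01  8.750e+01  1.000e-01  7.840e+01  1.612e+02] pos [0.4672 0.0336 0.2217] turn [0.001 0.002 0.004] shift(tool now) [0.0428 0.0155 0.0216] in goal axes [0.0428 0.0154 0.0217]
```

```bash
python3 -m jog '[[0,0,0,0.015,0.006,0,0],[0,0,0,0.015,0.006,0,0],[0,0,0,0.015,0.005,0.01,0],[0,0,0,0,0,0.02,0],[0,0,0,0,0,0.02,0],[0,0,0,0,0,0.015,0],[0,0,0,0,0,0.01,0],[0,0,0,0,0,0,0],[0,0,0,0,0,0,0]]'
python3 - <<'E'
from h import *
a=grab('scene')['pixels'];b=grab('side')['pixels']
cv2.imwrite('pics/p1.png',np.hstack([cv2.resize(a[130:290,210:370],(400,400)),cv2.resize(b[120:280,330:490],(400,400))])[:,:,::-1])
E
```

```text
time_s: 9.38
position: [0.4569, -0.0143, 0.1472]
tool_rot: [[0.142, -0.99, -0.0], [-0.99, -0.142, 0.001], [-0.001, 0.0, -1.0]]
ft_force: [0.0, -0.3, -3.4]
grip_width: 0.0228
gripper_force: 59.8
```

View pics/p1.png

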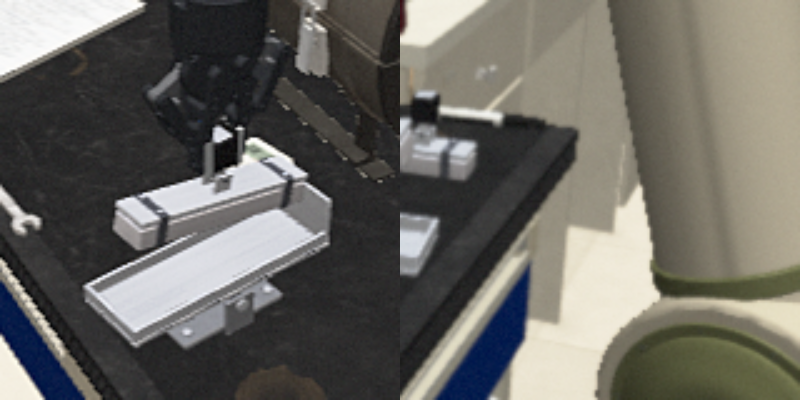

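The scene picture shows the boat above the trough, its left end near (130,215) raised and the end towards the plate dipped. I'll lower it gently.

```bash
python3 -m jog '[[0,0,0,0,0,0.015,0],[0,0,0,0,0,0.015,0],[0,0,0,0,0,0.01,0],[0,0,0,0,0,0.005,0],[0,0,0,0,0,0.003,0],[0,0,0,0,0,0.003,0],[0,0,0,0,0,0,0],[0,0,0,0,0,0,0]]'
python3 - <<'E'
from h import *
a=grab('scene')['pixels'];b=grab('side')['pixels']
cv2.imwrite('pics/p2.png',np.hstack([cv2.resize(a[130:290,210:370],(400,400)),cv2.resize(b[120:280,200:360],(400,400))])[:,:,::-1])
E
```

```text
time_s: 10.48
position: [0.4567, -0.0141, 0.096]
tool_rot: [[0.142, -0.99, -0.001], [-0.99, -0.142, 0.001], [-0.001, 0.001, -1.0]]
ft_force: [0.4, -0.3, -3.9]
grip_width: 0.0232
gripper_force: 59.8
```

View pics/p2.png

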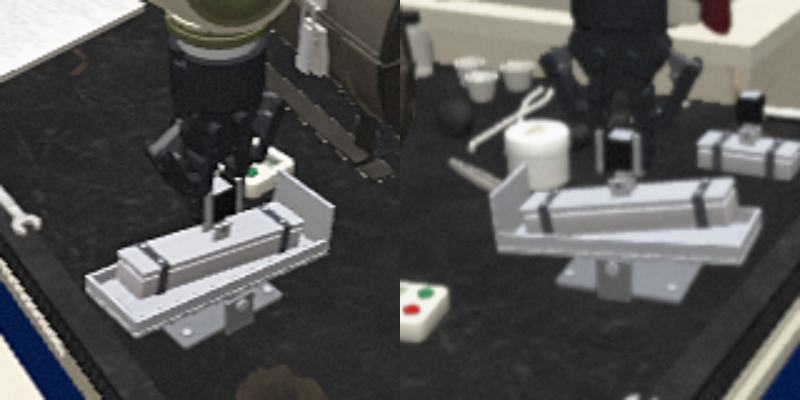

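The boat is between the rails with its dipped end at the plate, and it is not yet resting on the floor. I'll lower it further.

```bash
for i in 1 2 3; do :; done; python3 -m jog '[[0,0,0,0,0,0.002,0],[0,0,0,0,0,0.002,0],[0,0,0,0,0,0.001,0],[0,0,0,0,0,0,0],[0,0,0,0,0,0,0]]'; python3 -m jog '[[0,0,0,0,0,0.002,0],[0,0,0,0,0,0.002,0],[0,0,0,0,0,0,0],[0,0,0,0,0,0,0]]'
python3 - <<'E'
from h import *
a=grab('scene')['pixels'];b=grab('side')['pixels']
cv2.imwrite('pics/p3.png',np.hstack([cv2.resize(a[130:290,210:370],(400,400)),cv2.resize(b[120:280,200:360],(400,400))])[:,:,::-1])
E
```

```text
time_s: 11.2
position: [0.4567, -0.0141, 0.0909]
tool_rot: [[0.142, -0.99, -0.001], [-0.99, -0.142, 0.001], [-0.001, 0.001, -1.0]]
ft_force: [-0.1, 0.6, -3.1]
grip_width: 0.0234
gripper_force: 59.9
time_s: 11.7
position: [0.4565, -0.014, 0.0871]
tool_rot: [[0.142, -0.99, -0.001], [-0.99, -0.142, 0.001], [-0.001, 0.001, -1.0]]
ft_force: [-3.1, -0.1, 5.7]
grip_width: 0.023
gripper_force: 61.0
```

View pics/p3.png

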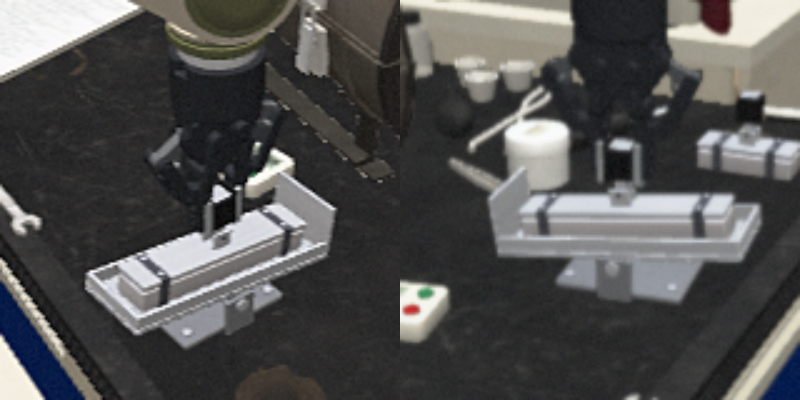

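The boat lies seated in the trough with a light push of about 6 N. I'll release it and back off.

```bash
python3 -m jog '[[0,0,0,0,0,0,40],[0,0,0,0,0,0,60],[0,0,0,0,0,0,70],[0,0,0,0,0,0,70],[0,0,0,0,0,0,70],[0,0,0,0,0,-0.02,70],[0,0,0,0,0,-0.03,70],[0,0,0,0,0,-0.04,70],[0,0,0,0,0,-0.04,70],[0,0,0,0,0,0,70]]'
python3 - <<'E'
from h import *
a=grab('scene')['pixels'];b=grab('side')['pixels']
cv2.imwrite('pics/p4.png',np.hstack([cv2.resize(a[130:290,210:370],(400,400)),cv2.resize(b[120:280,200:360],(400,400))])[:,:,::-1])
E
```

```text
time_s: 13.05
position: [0.4577, -0.0144, 0.2192]
tool_rot: [[0.142, -0.99, 0.004], [-0.99, -0.142, -0.001], [0.001, -0.004, -1.0]]
ft_force: [0.5, 0.0, -0.6]
grip_width: 0.0597
gripper_force: 0.0
```

View pics/p4.png

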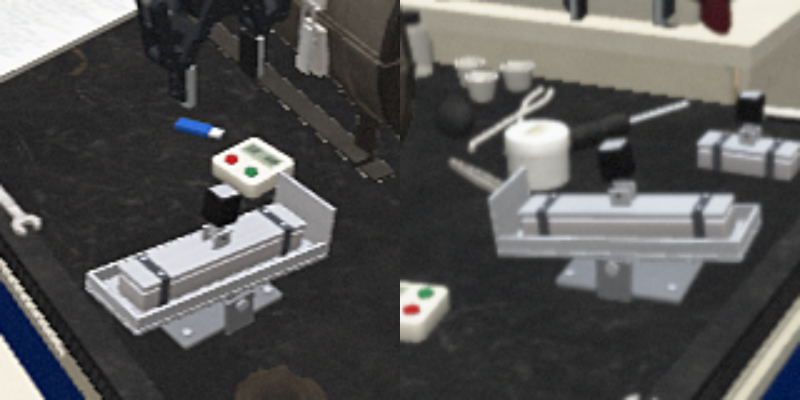

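The boat lies flat between the rails. The near end of the trough has risen from (85,290) to (87,278) and the knob leans towards the plate, so the rest is tipped the right way.

```bash
python3 -c "
from rig import job
print(job.close_job())"
```

```text
the job is handed in; nothing more can be done
None
```

The long boat's heavy end was the one nearer the robot; I turned the boat half round, set it flat in the rest with that end at the stop plate, the last picture shows the rest tipped towards the plate, and the job is handed in (no verdict was returned).

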